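# Clear the magnifier lamp and present the notched glass plate label up

## Robot

A 6-joint arm with a two-finger parallel gripper is mounted at the origin on the work surface. World frame = base frame: x ahead of the robot, y to its left, z up, the work surface at z = 0. Lengths are in m, angles in rad, forces in N, time in s.
With the tool pointing down it reaches from about 0.35 to 0.975 m from the base axis. Payload 4.9 kg.
Tool frame: the origin (TCP) lies on the centre line of the jaws, within the pads' length; the fingertips stand 17 mm ahead of it and the grasp point (between the pads) lies 2 mm behind it (ctrl.tcp_to_tips is the x of the fingertips in the tool frame, in m); x points along the fingers, z is the direction in which the jaws open and shut, and the axes are right-handed (so a half turn about x gives the same grasp; the last joint's range is limited). The gripper opens to 85 mm and grips with 20 to 120 N. Pads are 22 mm wide; open, the fingers measure 114 mm over their backs; the gripper's body (76 mm by 85 mm) begins 54 mm behind the grasp point. The pads swing forward as they close: fully open they stand 13 mm farther back than shut.
Start: joints at [-1.233, 0.053, 1.613, -0, 1.476, -0.119], TCP at [0.276, -0.561, 0.248] pointing down, gripper open.
Joint ranges: [-3.01, 3.01], [-1.01, 2.22], [0.06, 2.58], [-1.02, 4.17], [0.09, 2.62], [-3.14, 3.14]. Speed limits (rad/s): [2.57, 2.57, 3.14, 3.14, 3.14, 3.14].

## Interface

Orientations are given as a rotation vector (axis times angle).
In Python, from station import ctrl, cams, finder gives the robot as it stands.
- The arm moves only by the tool step_arm, never from a script. Its argument "moves" is a list of rows, each a list of 3 entries, a list of its own where there are three numbers: the shift along the tool's x, y, z in cm, then the turn, a rotation vector about the tool's x, y, z in degrees, then the opening, from 0 (shut) to 1 (fully open). A call has exactly 10 rows; each row is the pose to reach, as a shift and turn from the pose measured when the call began, along the tool's axes at that moment; what a row does not reach only later rows make up. A row lasts 1/12 s, in which the tool goes at most 41.7 mm and 7.16 degrees, less where a joint would pass 70% of its speed; a pose out of reach is approached as far as the arm can. A call with a gripper value outside its range is refused whole. The fingers move at their own pace and stop on an object; "grip_force" is the grip in N (left out, the last holds). Time passes only in rows, so rows that repeat a pose let the fingers close, or fill a call up. It gives the time, the measured TCP pose, the force and the opening at its end, in the units of the state.
- ctrl.get_obs(): the state, without advancing time (a new reading comes with each control period).
- cams.get_image(name): name is "side" or "top"; returns a dict with "pixels" (420x560x3 uint8, blue, green, red), "fx", "fy", "cx", "cy" (pixels), "dist_coeffs" ([k1, k2, p1, p2, k3] as OpenCV has them; the pictures are not rectified), "position" and "attitude" of the camera in the world. Camera axes: x right, y up, looking along -z (the intrinsics and any distortion apply to the point x, -y, -z); pixel columns grow to the right and rows downward; lengths in m; the calibration is good to about 2 mm. A picture is of the moment at which its call begins. There is no depth.
- ctrl.finish_job(): hands the job in, once; it reports no verdict.
Trained networks look in the newest picture that a camera, given by its name, has taken for a name from the list of things; names that differ only in an ending like _2 or _b are one class to them, and where a whole thing is asked for, a point or a joint stands for the part that bears it (a point fixed in the world has none). Each returns a list of dicts, best first, with "conf" (0 to 1); they miss things now and then, are a little off and sometimes report something else, mostly with a low value. They report only what shows in the picture. A call takes as long as a camera call. They do not tell look-alikes from the thing itself.
- finder.find_in(camera, name): "at" ([column, row] in pixels, amid what is visible of it).
- finder.regions_of(camera, name): "region" (420x560 bool, what is visible of it) and "at" ([column, row] in pixels, amid what is visible of it).
- finder.tip_of(camera, name): "at" ([column, row] in pixels: a listed point, or the origin of a listed thing).
The state is a dict: "t": time; "q": joint angles; "dq": joint speeds; "effort": joint torques, N m; "tool_pos": TCP position; "tool_rot": TCP orientation; "contact_force": force on the tool from outside, world axes, zero at the start; "wrist_torque": the same for the moment, N m; "opening": finger opening in m.
Only numpy, scipy, OpenCV 4.12 (cv2) and the standard library are available. Lean on these libraries where they do the work, as an engineer would, in place of code of your own. Each camera call takes 0.05 s, during which the arm holds its last target. There are 200 camera calls.

## Task

Swing the magnifier lamp on its hinged arm well clear of the rack, leaving at least a hand's width (8 cm) of open space between lamp head and rack as seen from above. Then take the glass plate with the frosted, corner-notched end out of the rack, gripping it by its clear part only (never touch the frosted end), and leave the plain plate and the other things on the bench alone. Finish while still holding the plate in the gripper, still and at least 20 cm above the bench, its long edges level and its label side facing up and roughly towards the far side of the bench (away from the robot), tipped about halfway between upright and flat; do not put it down.

Things in the scene. Friction and masses are not known exactly. Their poses are not given: they have to be found in the camera images.
- lamp_arm (a joint): swing of the lamp arm about its upright hinge, rad. 0 as built; grows as the arm swings counter-clockwise seen from above, which carries the head away from the robot (about +x). Stops at -0.4 and 1.5; it starts between -0.1 and 0.12. Stiff friction hinge (0.25 N m): it stays where it is left.
- lamp_hinge (a point): point on the lamp's upright hinge axis, 200 mm above the bench, at the level of the arm bar. It is on top of a fixed post 22 mm thick with a round foot 110 mm across, left of the rack.
- lamp_head (a point): centre of the lamp head: a white ring 140 mm across and 18 mm high with a clear lens, 330 mm from the hinge at arm level (200 mm above the bench). At the start it hangs over the rack.
- lamp_knob (a point): top centre of the round upright rubber grip on the arm bar, 150 mm from the hinge towards the head: 20 mm in diameter, standing 44 mm above the bar (bar 16 mm thick, its top 208 mm above the bench). The point is 252 mm above the bench. Pinch it from above or push the bar sideways.
- rack: fixed wooden rack, base 110 x 120 x 12 mm, turned up to 130 degrees either way; origin: centre of its underside, on the bench. Two slots along its x axis at y = +35 and -35 mm, 11 mm wide, floor 12 mm above the bench, lips 90 mm long and 6 mm thick, tops 30 mm above the bench. Each slot holds a glass plate standing on its long edge; which is which varies.
- plate: the glass plate to present, loose, 100 x 50 x 8 mm, 0.1 kg, standing on its long edge in a slot, top edge 62 mm above the bench. Origin: middle of its lower edge. x runs along it to the frosted end, z to the upper edge, y is the outward normal of the label side. Clear from x = -50 to +20 mm, frosted white from +20 to +50 mm, with a 10 x 10 mm notch in the frosted end's top corner.
- plate_mid (a point): centre of the notched glass plate, 25 mm above its lower edge
- plate_label (a point): centre of the white paper label with dark bars (22 x 26 mm), on one face of the frosted end only. Rule: seen from the label side with the notch at the top, the frosted notched end is on the left.
- blank: plain clear glass plate, same size, no frosted end and no notch, loose, standing in the other slot (62 mm of space between the two plates). Origin: middle of its lower long edge. Leave it alone.
- jar: amber glass jar with a metal cap, 52 mm across, 55 mm high, origin at the centre of its underside. Bystander.
- tin: shallow open aluminium tray 90 x 70 x 22 mm, origin at the centre of its underside. Bystander.
- board: small green circuit board 100 x 75 mm, parts up to 16 mm high, origin at the centre of its underside. Bystander.
- read_dir (a point): a fixed direction, not a place (its position does not matter): its z axis points halfway between straight up and straight away from the robot (+x), as the label should face, within about 40 degrees
- lamp_base: fixed round foot and post of the lamp, 110 mm across, carrying the arm and head; origin: centre of its underside, below the hinge
Mind the look-alikes: they are no part of the job. What is shaped like the plate but blue or orange is not meant.

How it is judged:
On the way, in this order (a step that is already met when the one before it is completed fails the run):
1. the lamp head is swung clear of the rack (horizontal distance between lamp_head and rack above 0.2 m), for 0.2 s.
2. the notched plate is gripped and lifted out of the rack (contact force between plate and the fingers above 1 N and height (world z) of plate_mid above 0.09 m and contact force between plate and rack below 0.1 N), for 0.2 s.
At the end, for the whole second after the job is handed in: Plate in the fingers only, still, centre over 190 mm up; label normal 20 to 65 deg from straight up and within 43 deg of read_dir's z; long edges within 20 deg of level; lamp head centre over 200 mm from the rack centre seen from above; plain plate within 20 mm of its start (horizontal distance between lamp_head and rack above 0.2 m and contact force between plate and the fingers above 1 N and height (world z) of plate_mid above 0.19 m and angle between plate's own y axis and vertical between 0.35 and 1.13 rad and angle between plate's own x axis and vertical between 1.22 and 1.92 rad and angle between the y axis of plate and the z axis of read_dir, either way round below 0.75 rad and contact force between plate and rack below 0.1 N and contact force between plate and lamp_base below 0.1 N and linear speed of plate below 0.03 m/s and distance of blank from where it was at the start of the episode below 0.02 m); the arm keeps its last pose, push and grip.
It fails at once if the fingers touch the frosted end (contact force between any of plate_c1, plate_c2 and the fingers above 0.5 N).
It fails at once if the plain plate or another bystander is moved more than 20 mm (distance of any of blank, jar, tin, board from where it was at the start of the episode above 0.02 m).
It also fails if it takes over 51 s, if anything falls off the work surface, if the arm or the gripper's body presses on something with over 40 N, if the wrist force passes 120 N, or if a joint passes its speed limit or range.

## Working session

There is one attempt and no reset: what is moved stays moved. The work goes in short steps, Python scripts to look and compute and a tool call to move; the robot and the scene stay as the last step left them, time stands still between calls to the robot, and variables do not carry over. Pictures are saved under pics/ and viewed, on a budget of 10 in all, crops included, one or two more only if the job needs it, and the job is handed in when it is done.

Besides the shell and the picture viewer there is one more tool, called after "Emit:" as name(argument=value, ...), one argument or row to a line, values as JSON. step_arm: Moves the arm, as the interface text tells. Its arguments: {"type":"object","properties":{"moves":{"type":"array"},"grip_force":{"type":"number"}},"required":["moves"]}

```bash
ls; mkdir -p pics; cat > h.py <<'E'
import numpy as np, cv2
from scipy.spatial.transform import Rotation as R
from station import ctrl, cams, finder
def rot(a):
    a=np.array(a,float)
    if a.shape==(3,3): return a
    return R.from_rotvec(a).as_matrix() if a.size==3 else R.from_quat(a).as_matrix()
def ray(im,px):
    K=np.array([[im['fx'],0,im['cx']],[0,im['fy'],im['cy']],[0,0,1.]])
    u=cv2.undistortPoints(np.array([[px]],float),K,np.array(im['dist_coeffs'],float))[0,0]
    d=rot(im['attitude'])@np.array([u[0],-u[1],-1]); return np.array(im['position']),d/np.linalg.norm(d)
def atz(im,px,z):
    p,d=ray(im,px); return p+d*(z-p[2])/d[2]
def proj(im,P):
    K=np.array([[im['fx'],0,im['cx']],[0,im['fy'],im['cy']],[0,0,1.]])
    c=rot(im['attitude']).T@(np.array(P)-np.array(im['position'])); c=c*[1,-1,-1]
    return cv2.projectPoints(c[None],np.zeros(3),np.zeros(3),K,np.array(im['dist_coeffs'],float))[0].ravel()
def tri(a,pa,b,pb):
    p,d=ray(a,pa);q,e=ray(b,pb); A=np.c_[d,-e]; s=np.linalg.lstsq(A,q-p,rcond=None)[0]
    return (p+s[0]*d+q+s[1]*e)/2, np.linalg.norm(p+s[0]*d-q-s[1]*e)
E
python3 - <<'E'
from h import *
ims={}
for c in ("top","side"):
    im=cams.get_image(c); ims[c]=im; cv2.imwrite(f"pics/{c}0.png",im['pixels'])
    print(c,im['position'],im['attitude'],im['fx'])
    for n in ("lamp_hinge","lamp_head","lamp_knob","rack","plate_mid","plate_label","plate","blank","jar","tin","board"):
        r=finder.tip_of(c,n)
        print(n,[(np.round(x['at'],1).tolist(),round(x['conf'],2)) for x in r[:3]])
print(ctrl.get_obs())
E
```

```text
pics
top [0.37199661 0.02222058 1.32949501] [ 0.10864477 -0.15030153 -1.55588567] 524.1599085512439
lamp_hinge [([106.1, 212.7], 0.72)]
lamp_head [([256.4, 207.4], 0.67), ([169.3, 204.1], 0.45)]
lamp_knob []
rack [([235.8, 211.0], 0.72)]
plate_mid [([287.7, 169.2], 0.72), ([309.4, 245.4], 0.65), ([213.7, 267.6], 0.6)]
plate_label [([274.1, 165.1], 0.74), ([322.8, 251.7], 0.73), ([204.8, 257.5], 0.49)]
plate [([286.9, 171.5], 0.65), ([223.4, 206.9], 0.63), ([212.1, 273.9], 0.6)]
blank [([221.0, 207.4], 0.59), ([260.3, 209.2], 0.18)]
jar [([378.2, 172.5], 0.93)]
tin [([384.8, 215.6], 0.68)]
board [([387.8, 280.8], 0.84)]
side [0.19139423 0.78277786 0.95215881] [ 0.28766987 -1.12269887 -2.47898801] 414.91524547225134
lamp_hinge [([229.7, 298.9], 0.58)]
lamp_head [([285.5, 204.7], 0.75), ([372.0, 201.1], 0.37), ([263.8, 266.9], 0.29)]
lamp_knob [([256.7, 233.1], 0.58)]
rack [([273.3, 262.2], 0.82), ([265.5, 245.9], 0.75)]
plate_mid [([310.1, 289.4], 0.89), ([323.1, 226.8], 0.87), ([279.2, 246.6], 0.65)]
plate_label [([330.5, 223.6], 0.9), ([267.8, 247.8], 0.72), ([257.1, 226.6], 0.61)]
p
[... 164 characters left out ...]
), ([282.0, 205.2], 0.67)]
board [([371.1, 200.0], 0.59)]
{'t': 1.2, 'q': array([-1.23300583e+00,  5.26868169e-02,  1.61286170e+00, -2.46525000e-05,
        1.47602700e+00, -1.18982457e-01]), 'dq': array([-0.00207473,  0.00077042, -0.0002758 , -0.00042704,  0.00091971,
       -0.00038853]), 'effort': array([-9.35333969e-05, -3.93683338e+01, -3.70461774e+01, -1.41039736e-04,
        5.30020206e-04,  6.47629577e-06]), 'tool_pos': array([ 0.27565966, -0.56091288,  0.24833466]), 'tool_rot': array([ 0.86648431,  1.39132926, -0.86653326]), 'contact_force': array([-0.30628286, -0.11005586, -0.05817485]), 'wrist_torque': array([-0.01121884, -0.04213831, -0.00333733]), 'opening': 0.08550604811898803}
```

View pictures.

```bash
python3 - <<'E'
import cv2,numpy as np
a=cv2.imread('pics/top0.png')[110:330,70:450];b=cv2.imread('pics/side0.png')[150:350,160:460]
a=cv2.resize(a,None,fx=2.1,fy=2.1,interpolation=cv2.INTER_CUBIC);b=cv2.resize(b,None,fx=2.6,fy=2.6,interpolation=cv2.INTER_CUBIC)
cv2.imwrite('pics/a.png',a);cv2.imwrite('pics/b.png',b)
E
```

```text
(no output)
```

View pics/a.png

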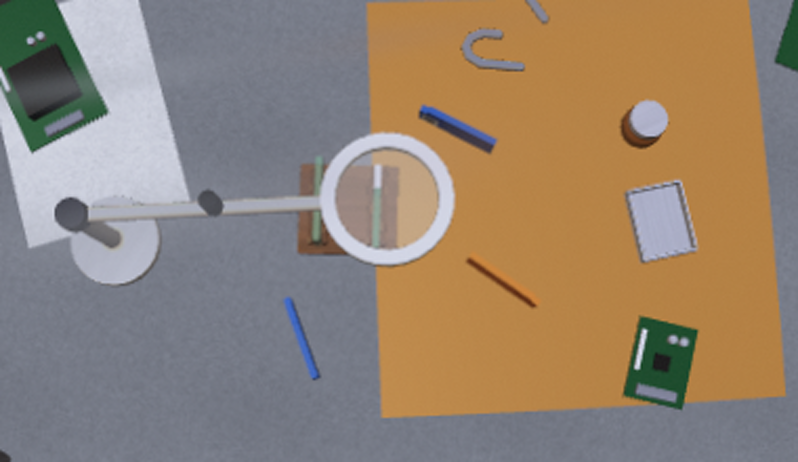

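View pics/b.png

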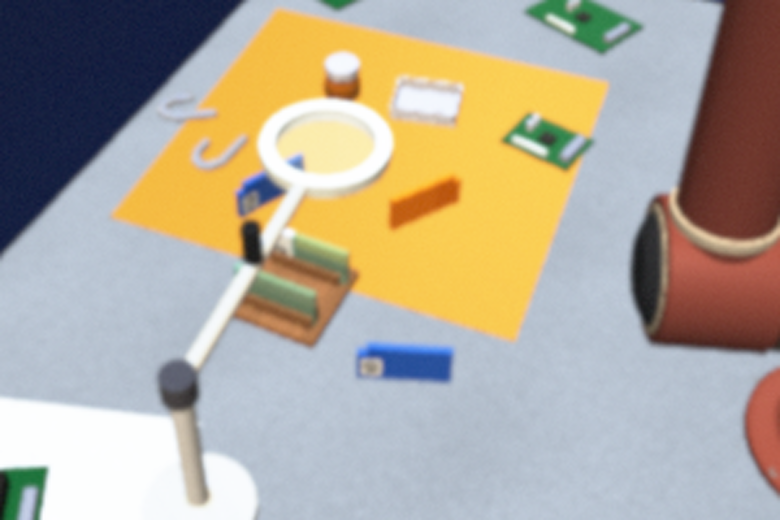

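Top crop: the notched plate (white frosted end up, i.e. towards +x) stands under the lens in the right-hand slot at full-frame ≈(250,208). The plain plate is in the left slot at ≈(221,207). The blue plates at (287,170) and (213,268) and the orange one at (309,245) are loose look-alikes, not in the rack. The lamp hinge is at (106,212) and the knob at (170,207).

```bash
python3 - <<'E'
from h import *
t=cams.get_image("top"); s=cams.get_image("side")
print("hinge",tri(t,(106.1,212.7),s,(229.7,298.9)),atz(t,(104,212),.2))
print("head",tri(t,(256.4,207.4),s,(285.5,204.7)),atz(t,(255,205),.2))
print("knob",atz(t,(170,206),.252),atz(s,(256.7,233.1),.252))
print("rack",atz(t,(235.8,211),0),atz(s,(273.3,262.2),0))
print("plate frost end,clear end", atz(t,(250.5,189),.062),atz(t,(249,228),.062))
print("blank", atz(t,(222,185),.062),atz(t,(221,225),.062))
o=ctrl.get_obs(); print(rot(o['tool_rot']).round(3), ctrl.tcp_to_tips)
E
```

```text
hinge (array([0.55455651, 0.34189313, 0.19723863]), np.float64(0.0008058755567451271)) [0.55599464 0.34614384 0.2       ]
head (array([0.57349902, 0.01061006, 0.20288556]), np.float64(0.006948919760666343)) [0.575948   0.01262607 0.2       ]
knob [0.56210363 0.19091233 0.252     ] [0.56933351 0.18367455 0.252     ]
rack [0.59572615 0.06010914 0.        ] [0.599908   0.05596378 0.        ]
plate frost end,clear end [0.64087395 0.02303697 0.062     ] [0.54367873 0.02543569 0.062     ]
blank [0.65002519 0.09364613 0.062     ] [0.55017317 0.09386796 0.062     ]
[[ 0.     0.897  0.441]
 [-0.     0.441 -0.897]
 [-1.     0.     0.   ]] 0.017
```

Emit:
step_arm(
  moves=[
    [[2,20,-22],[-7,0,0],0],
    [[4.8,46.7,-53.2],[-14,0,0],0],
    [[4.8,46.7,-53.2],[-21,0,0],0],
    [[4.8,46.7,-53.2],[-28,0,0],0],
    [[4.8,46.7,-53.2],[-35,0,0],0],
    [[4.8,46.7,-53.2],[-42,0,0],0],
    [[4.8,46.7,-53.2],[-49,0,0],0],
    [[4.8,46.7,-53.2],[-56,0,0],0],
    [[4.8,46.7,-53.2],[-63,0,0],0],
    [[4.8,46.7,-53.2],[-64,0,0],0],
  ],
)

```text
t: 2.13
tool_pos: [0.3843, -0.1578, 0.2203]
tool_rot: [-0.006, 1.57, 0.005]
contact_force: [0.8, 0.2, -0.3]
opening: 0.0002
```

Emit:
step_arm(
  moves=[
    [[1,4,1],[0,0,0],0],
    [[2,8,2],[0,0,0],0],
    [[2,12,3],[0,0,0],0],
    [[2,16,4],[0,0,0],0],
    [[2,20,5],[0,0,0],0],
    [[2,24,6.5],[0,0,0],0],
    [[2,28,7.5],[0,0,0],0],
    [[2,28,7.5],[0,0,0],0],
    [[2,28,9],[0,0,0],0],
    [[2,28,9.5],[0,0,0],0],
  ],
)

```text
t: 2.97
tool_pos: [0.4783, 0.1237, 0.2004]
tool_rot: [-0.007, 1.569, 0.006]
contact_force: [-0.7, 0.5, 0.5]
opening: 0.0002
```

Emit:
step_arm(
  moves=[
    [[0,0,3],[0,0,0],0],
    [[0,0,5.5],[0,0,0],0],
    [[0,0,8],[0,0,0],0],
    [[0,0,10],[0,0,0],0],
    [[0,0.4,12.3],[0,0,0],0],
    [[0,0.9,14.4],[0,0,0],0],
    [[0,1.7,16.5],[0,0,0],0],
    [[0,2.6,18.5],[0,0,0],0],
    [[0,3.8,20.4],[0,0,0],0],
    [[0,5.1,22.1],[0,0,0],0],
  ],
)

```text
t: 3.8
tool_pos: [0.6993, 0.1754, 0.2001]
tool_rot: [-0.006, 1.572, 0.004]
contact_force: [-1.8, -0.0, 0.4]
opening: 0.0
```

```bash
python3 - <<'E'
from h import *
t=cams.get_image("top"); cv2.imwrite('pics/c.png',t['pixels'])
for n in("lamp_head","lamp_knob"):
    for x in finder.tip_of("top",n)[:2]: print(n,x['conf'],x['at'],atz(t,x['at'],.2 if n=="lamp_head" else .252))
E
```

```text
lamp_head 0.96 [211.8, 109.3] [0.79596086 0.11362153 0.2       ]
lamp_head 0.43 [235.9, 209.3] [0.56583964 0.05425713 0.2       ]
lamp_knob 0.73 [147.7, 158.9] [0.66350767 0.24323765 0.252     ]
```

View pics/c.png

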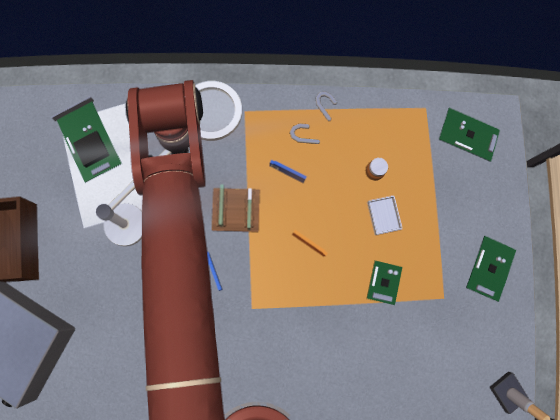

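The picture shows the lamp ring swung to about (211,110) and the rack open. The notched plate, white end at the top, is in the right slot at (249,208). I'll push the lamp further.

Emit:
step_arm(
  moves=[
    [[0,1.6,1.6],[0,0,0],0],
    [[0,3.2,3.0],[0,0,0],0],
    [[0,5.0,4.3],[0,0,0],0],
    [[0,7.0,5.4],[0,0,0],0],
    [[0,8.2,5.9],[0,0,0],0],
    [[0,9,6.2],[0,0,0],0],
    [[0,9,6.2],[0,0,0],0],
    [[0,7,5.0],[0,0,0],0],
    [[0,4,2],[0,0,0],0],
    [[0,0,-1],[0,0,0],1],
  ],
)

```text
t: 4.78
tool_pos: [0.693, 0.1822, 0.1999]
tool_rot: [-0.008, 1.57, 0.006]
contact_force: [0.4, -1.9, 0.2]
opening: 0.0107
```

```bash
python3 - <<'E'
from h import *
t=cams.get_image("top"); cv2.imwrite('pics/d.png',t['pixels'])
for n,z in(("lamp_head",.2),("lamp_knob",.252),("rack",0),("plate_mid",.037),("plate_label",.037)):
    for x in finder.tip_of("top",n)[:2]: print(n,round(x['conf'],2),x['at'],atz(t,x['at'],z).round(4))
s=cams.get_image("side"); cv2.imwrite('pics/e0.png',s['pixels'])
a=cv2.resize(t['pixels'][170:250,200:270],None,fx=5,fy=5,interpolation=cv2.INTER_CUBIC)
b=cv2.resize(s['pixels'][220:300,230:310],None,fx=5,fy=5,interpolation=cv2.INTER_CUBIC)
cv2.imwrite('pics/e.png',np.hstack([a,b]))
E
```

```text
lamp_head 0.85 [151.1, 78.3] [0.872  0.2578 0.2   ]
lamp_head 0.16 [247.6, 196.3] [0.5951 0.0291 0.2   ]
lamp_knob 0.68 [120.2, 141.2] [0.7027 0.3058 0.252 ]
lamp_knob 0.56 [385.8, 282.3] [ 0.407  -0.2608  0.252 ]
rack 0.77 [236.0, 211.0] [0.5957 0.0596 0.    ]
plate_mid 0.57 [290.3, 171.1] [ 0.6942 -0.0774  0.037 ]
plate_mid 0.48 [309.1, 246.1] [ 0.5035 -0.1243  0.037 ]
plate_label 0.81 [322.5, 249.7] [ 0.4948 -0.1578  0.037 ]
plate_label 0.55 [274.0, 164.7] [ 0.7103 -0.0359  0.037 ]
```

View pics/e.png

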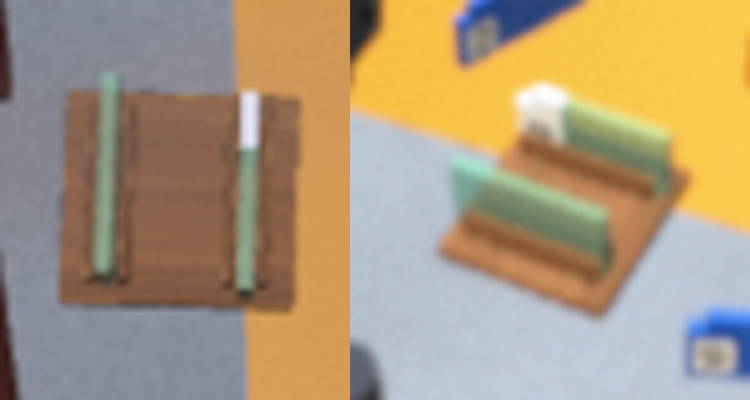

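Left half (top view): notched plate spans ≈(250,188)–(249,229), frosted/clear boundary at row ≈200. Right half (side view): label visible on the side facing the camera (+y), notch top left. This is the plate that fits; blue (287,170), (213,268) and orange (309,245) are excluded by colour, and the plain one at (221,207) has no frosted end.

Emit:
step_arm(
  moves=[
    [[0,-2,-2],[-7,0,0],0.5],
    [[0,-4,-4],[-14,0,0],0.5],
    [[0,-6,-5],[-21,0,0],0.5],
    [[0,-8,-6],[-28,0,0],0.5],
    [[0,-10,-7],[-35,0,0],0.5],
    [[0,-12,-8.5],[-42,0,0],0.5],
    [[0,-14,-10],[-49,0,0],0.5],
    [[0,-15.7,-11.5],[-56,0,0],0.5],
    [[0,-15.7,-11.5],[-63,0,0],0.5],
    [[0,-15.7,-11.5],[-70,0,0],0.5],
  ],
)

```text
t: 5.97
tool_pos: [0.5827, 0.0251, 0.2023]
tool_rot: [-0.961, 1.345, 0.955]
contact_force: [0.8, 0.3, -0.4]
opening: 0.0426
```

```bash
cat > d.py <<'E'
import sys
from h import *
# usage: d.py x y z psi(deg) : delta in tool axes to a tool-down pose
x,y,z,psi=map(float,sys.argv[1:5]); pit=float(sys.argv[5]) if len(sys.argv)>5 else 0
o=ctrl.get_obs(); M=rot(o['tool_rot']); c,s=np.cos(np.radians(psi)),np.sin(np.radians(psi))
T=np.c_[[0,0,-1],[-s,c,0],[c,s,0]]
T=R.from_rotvec([0,-np.radians(pit),0]).as_matrix()@T
print("shift cm",(M.T@(np.array([x,y,z])-o['tool_pos'])*100).round(2),"turn deg",np.degrees(R.from_matrix(M.T@T).as_rotvec()).round(1),o['tool_pos'].round(4),o['opening'],o['q'].round(2),o['t'])
E
python3 d.py .578 .0245 .12 88.6
```

```text
shift cm [ 8.23  0.46 -0.22] turn deg [-17.8   0.    0.3] [0.5827 0.0251 0.2023] 0.042598543172958976 [-0.08 -0.02  1.76 -0.    1.39 -1.32] 5.9667
```

Emit:
step_arm(
  moves=[
    [[0,0.5,-0.2],[-7,0,0],0.5],
    [[2,0.5,-0.2],[-14,0,0],0.5],
    [[5,0.5,-0.2],[-17.8,0,0.3],0.5],
    [[7,0.5,-0.2],[-17.8,0,0.3],0.5],
    [[8.2,0.5,-0.2],[-17.8,0,0.3],0.5],
    [[8.2,0.5,-0.2],[-17.8,0,0.3],0.5],
    [[8.2,0.5,-0.2],[-17.8,0,0.3],0.5],
    [[8.2,0.5,-0.2],[-17.8,0,0.3],0.5],
    [[8.2,0.5,-0.2],[-17.8,0,0.3],0.5],
    [[8.2,0.5,-0.2],[-17.8,0,0.3],0.5],
  ],
)

```text
t: 6.8
tool_pos: [0.5789, 0.0247, 0.1222]
tool_rot: [-1.193, 1.218, 1.189]
contact_force: [-0.6, -0.0, 0.5]
opening: 0.0427
```

```bash
python3 d.py .578 .0245 .056 88.6; python3 - <<'E'
from h import *
s=cams.get_image("side")
print([proj(s,p).round(1) for p in ([.578,.0245,.103],[.578,.0245,.062],[.613,.0235,.062])])
b=cv2.resize(s['pixels'][170:310,210:360],None,fx=4,fy=4,interpolation=cv2.INTER_CUBIC)
for p in ([.578,.0245,.103],[.578,.0245,.062],[.613,.0235,.062]):
    u=(proj(s,p)-[210,170])*4; cv2.circle(b,tuple(int(v) for v in u),4,(0,0,255),1)
cv2.imwrite('pics/f.png',b)
E
```

```text
shift cm [ 6.62  0.11 -0.03] turn deg [-0.  -0.   0.2] [0.5789 0.0247 0.1222] 0.04267332737095923 [-0.09  0.05  1.83  0.    1.25 -1.63] 6.8
[array([283.7, 233.5]), array([284. , 243.3]), array([273.6, 239.5])]
```

View pics/f.png

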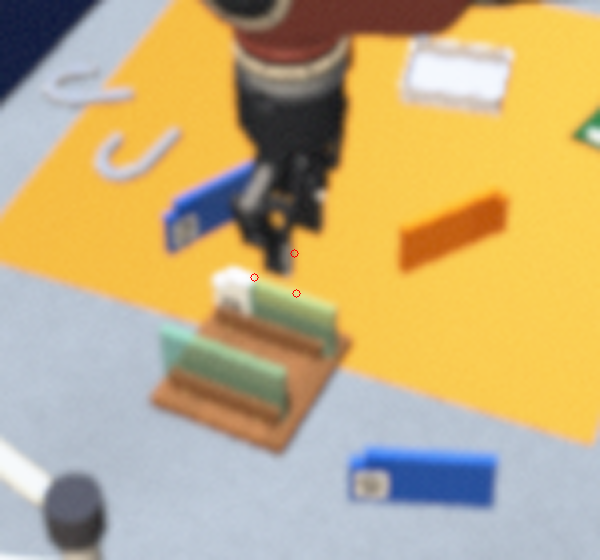

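The projected frosted/clear boundary (254,277) falls on the visible one, and the fingers are over the clear part. I'll go down and grip.

Emit:
step_arm(
  moves=[
    [[1.5,0.1,0],[0,0,0],0.5],
    [[3,0.1,0],[0,0,0],0.5],
    [[4.5,0.1,0],[0,0,0],0.5],
    [[5.6,0.1,0],[0,0,0],0.5],
    [[6.6,0.1,0],[0,0,0.2],0.5],
    [[6.6,0.1,0],[0,0,0.2],0.5],
    [[6.6,0.1,0],[0,0,0.2],0.2],
    [[6.6,0.1,0],[0,0,0.2],0],
    [[6.6,0.1,0],[0,0,0.2],0],
    [[6.6,0.1,0],[0,0,0.2],0],
  ],
  grip_force=40,
)

```text
t: 7.68
tool_pos: [0.5787, 0.0247, 0.057]
tool_rot: [-1.192, 1.22, 1.19]
contact_force: [-0.1, 0.3, 0.6]
opening: 0.0073
```

Gripped at 7.3 mm opening, against an 8 mm plate. Lifting straight up slowly.

Emit:
step_arm(
  moves=[
    [[0,0,0],[0,0,0],0],
    [[0,0,0],[0,0,0],0],
    [[-1,0,0],[0,0,0],0],
    [[-2,0,0],[0,0,0],0],
    [[-4,0,0],[0,0,0],0],
    [[-6,0,0],[0,0,0],0],
    [[-8,0,0],[0,0,0],0],
    [[-10,0,0],[0,0,0],0],
    [[-12,0,0],[0,0,0],0],
    [[-13,0,0],[0,0,0],0],
  ],
)

```text
t: 8.52
tool_pos: [0.5801, 0.0246, 0.1915]
tool_rot: [-1.195, 1.216, 1.186]
contact_force: [0.9, -0.3, -0.3]
opening: 0.0073
```

```bash
python3 d.py .55 -.03 .30 0 ; python3 d.py .55 -.03 .30 0 45; python3 - <<'E'
from h import *
s=cams.get_image("side")
cv2.imwrite('pics/g.png',cv2.resize(s['pixels'][130:310,190:370],None,fx=3.3,fy=3.3,interpolation=cv2.INTER_CUBIC))
E
```

```text
shift cm [-10.86   2.79  -5.54] turn deg [88.6  0.3  0.3] [0.5801 0.0246 0.1915] 0.007293783206058665 [-0.09 -0.02  1.78 -0.    1.37 -1.63] 8.5167
shift cm [-10.86   2.79  -5.54] turn deg [ 83.7 -35.2 -34.3] [0.5801 0.0246 0.1915] 0.007293783206058665 [-0.09 -0.02  1.78 -0.    1.37 -1.63] 8.5167
```

View pics/g.png

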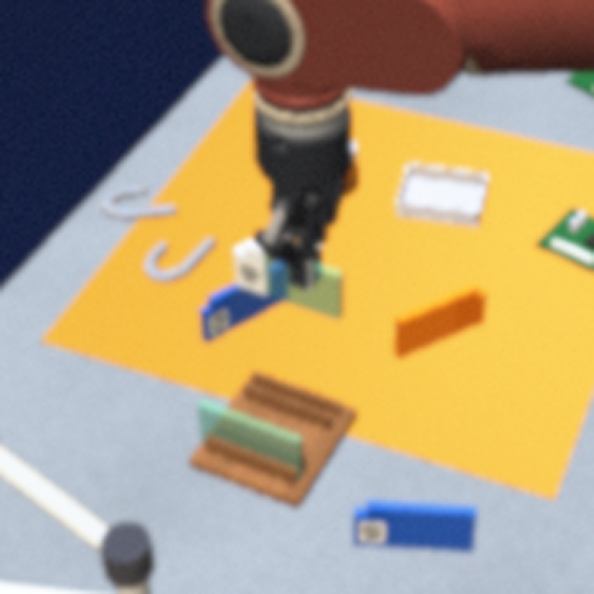

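The plate is out, level, with the label (250,270) facing the side camera. The plain plate is still in its slot. Now I'll raise it and turn it to face +x.

Emit:
step_arm(
  moves=[
    [[-2,0,0],[6,0,0],0],
    [[-4,0.5,-1],[12,0,0],0],
    [[-6,1,-2],[18,0,0],0],
    [[-8,1.5,-3],[24,0,0],0],
    [[-10,2,-4],[30,0,0],0],
    [[-10.9,2.5,-5],[36,0,0],0],
    [[-10.9,2.8,-5.5],[42,0,0],0],
    [[-10.9,2.8,-5.5],[48,0,0],0],
    [[-10.9,2.8,-5.5],[54,0,0],0],
    [[-10.9,2.8,-5.5],[60,0,0],0],
  ],
)

```text
t: 9.4
tool_pos: [0.5501, -0.0298, 0.3008]
tool_rot: [-0.389, 1.528, 0.384]
contact_force: [0.2, -0.4, -1.4]
opening: 0.007
```

```bash
python3 d.py .55 -.03 .32 0 10;python3 d.py .55 -.03 .32 0 20; python3 d.py .55 -.03 .32 0 32; python3 d.py .55 -.03 .32 0 45
```

```text
shift cm [-1.92 -0.03 -0.  ] turn deg [28.2 -9.3 -2.3] [ 0.5501 -0.0298  0.3008] 0.006966728021780991 [-0.19 -0.16  1.73  0.    1.56 -0.68] 9.4
shift cm [-1.92 -0.03 -0.  ] turn deg [ 28.  -19.1  -4.8] [ 0.5501 -0.0298  0.3008] 0.006966728021780991 [-0.19 -0.16  1.73  0.    1.56 -0.68] 9.4
shift cm [-1.92 -0.03 -0.  ] turn deg [ 27.6 -30.9  -7.7] [ 0.5501 -0.0298  0.3008] 0.006966728021780991 [-0.19 -0.16  1.73  0.    1.56 -0.68] 9.4
shift cm [-1.92 -0.03 -0.  ] turn deg [ 26.8 -43.6 -11. ] [ 0.5501 -0.0298  0.3008] 0.006966728021780991 [-0.19 -0.16  1.73  0.    1.56 -0.68] 9.4
```

Emit:
step_arm(
  moves=[
    [[-0.5,0,0],[5,0,0],0],
    [[-1,0,0],[10,-3,-1],0],
    [[-1.5,0,0],[15,-6,-1.5],0],
    [[-1.9,0,0],[20,-10,-2.5],0],
    [[-1.9,0,0],[25,-14,-3.5],0],
    [[-1.9,0,0],[28,-19,-4.8],0],
    [[-1.9,0,0],[27.8,-25,-6.2],0],
    [[-1.9,0,0],[27.6,-31,-7.7],0],
    [[-1.9,0,0],[27.2,-37,-9.3],0],
    [[-1.9,0,0],[26.8,-43.6,-11],0],
  ],
)

```text
t: 10.23
tool_pos: [0.5498, -0.0298, 0.3201]
tool_rot: [-0.002, 0.78, -0.0]
contact_force: [-1.0, 0.8, -2.1]
opening: 0.0073
```

Emit:
step_arm(
  moves=[
    [[0,0,0],[0,0,0],0],
    [[0,0,0],[0,0,0],0],
    [[0,0,0],[0,0,0],0],
    [[0,0,0],[0,0,0],0],
    [[0,0,0],[0,0,0],0],
    [[0,0,0],[0,0,0],0],
    [[0,0,0],[0,0,0],0],
    [[0,0,0],[0,0,0],0],
    [[0,0,0],[0,0,0],0],
    [[0,0,0],[0,0,0],0],
  ],
)

```text
t: 11.07
tool_pos: [0.5498, -0.0298, 0.32]
tool_rot: [-0.001, 0.78, -0.0]
contact_force: [1.2, -0.4, -1.5]
opening: 0.0069
```

```bash
python3 d.py .55 -.03 .32 0 45; python3 - <<'E'
from h import *
t=cams.get_image("top");s=cams.get_image("side");o=ctrl.get_obs();M=rot(o['tool_rot']);print(M.round(2),np.abs(o['dq']).max())
# expected plate: label normal = tool z, frosted dir = -tool y; print expected label pixels
P=o['tool_pos']+M@np.array([.006,-.0495,.004])
u=proj(t,P);v=proj(s,P);print(u,v)
r=lambda im,u:cv2.resize(im['pixels'][max(int(u[1])-60,0):int(u[1])+60,int(u[0])-60:int(u[0])+60],(390,390),interpolation=cv2.INTER_CUBIC)
cv2.imwrite('pics/i.png',np.hstack([r(t,u),r(s,v)]))
for n,z in(("lamp_head",.2),("blank",.012)):
    for x in finder.tip_of("top",n)[:2]: print(n,round(x['conf'],2),x['at'],atz(t,x['at'],z).round(4))
E
```

```text
shift cm [ 0.02 -0.02  0.01] turn deg [0.1 0.3 0.1] [ 0.5498 -0.0298  0.32  ] 0.006940847670258853 [-0.29 -0.64  2.18  0.27  0.85 -0.38] 11.0667
[[ 0.71 -0.    0.7 ]
 [-0.    1.    0.  ]
 [-0.7  -0.    0.71]] 0.002447223575252918
[302.26079767 204.47444361] [306.10696113 154.40230923]
lamp_head 0.69 [152.4, 79.7] [0.8684 0.2545 0.2   ]
blank 0.77 [223.2, 206.8] [0.6041 0.0921 0.012 ]
blank 0.71 [119.1, 141.6] [0.7753 0.3718 0.012 ]
```

View pics/i.png

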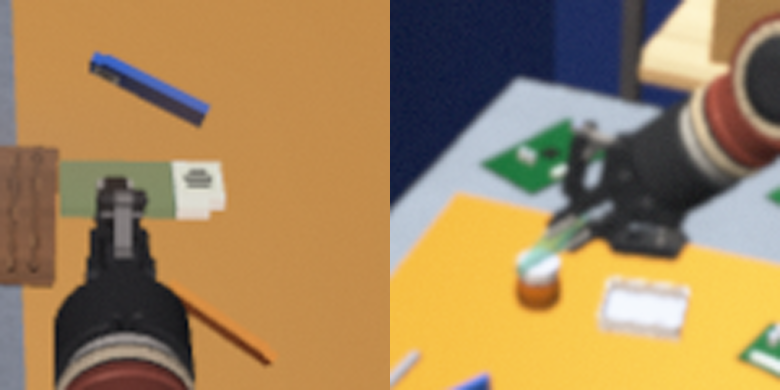

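The top view shows the plate held level by its clear part. The label (crop ≈(198,178), full frame ≈(303,199)) faces up and away, and the fingers are clear of the frosted end. Everything is still, so I'm handing in.

```bash
python3 -c "
from h import *
print(ctrl.finish_job())"
```

```text
the job is handed in; nothing more can be done
None
```

I swung the lamp clear, took the notched plate out of the rack by its clear part, and handed the job in at about 11 s with the plate still held. The hand-in returned no verdict.

Last checks before handing in:

- **Lamp:** I pushed it by the bar with shut fingers. The head ended at about (0.87, 0.255), roughly 0.34 m from the rack centre seen from above.
- **Plate pose:** the gripper is at 0.32 m height, still, and tilted 45°. By the gripper's pose, the label normal points halfway between up and +x, with the long edges level. The last top picture agrees, with the label in view and the fingers off the frosted end.
- **Grip:** the opening reads about 7 mm on the 8 mm plate. It varied between 6.9 and 7.3 mm, and I saw no slip in the pictures.
- **Plain plate:** the network places it at (0.604, 0.092), in its slot. I put its mid at about (0.600, 0.094) at the start, so it moved well under 20 mm, if at all.
- **Other bystanders:** I did not measure the jar, tin or board again at the end. The arm never went near them.
- **Network misses:** with the rack uncovered, the plate networks reported the blue and orange look-alikes as the notched plate. I located it from the picture instead.

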